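# Shut and fasten the sprig-mould box

### The arm

A 6-joint arm with a two-finger parallel gripper is mounted at the origin on the work surface; the furniture and walls round the work are solid. World frame = base frame: x ahead of the robot, y to its left, z up, the work surface at z = 0. Lengths are in mm, angles in rad, forces in N, time in s.
With the tool pointing down it reaches from about 350 to 975 mm from the base axis. Payload 7.1 kg.
Tool frame: the origin (TCP) lies at the very end of the fingers, on their centre line; the grasp point (between the pads) lies 19 mm behind it (ctrl.grip_point_offset is the distance from the TCP to the grasp point, in mm); z points along the fingers, y is the direction in which the jaws open and shut (so a half turn about z gives the same grasp; the last joint's range is limited). The gripper opens to 88 mm and grips with 3 to 60 N. Pads are 20 mm wide; open, the fingers measure 115 mm over their backs; the gripper's body (75 mm by 178 mm) begins 61 mm behind the grasp point.
Start: joints at [-1.16, 0.423, 1.63, -0, 1.089, -0.019], TCP at [260.445, -568.131, 188.575] pointing down, gripper open.
Joint ranges: [-3, 3], [-0.9, 2.11], [0.09, 2.58], [-1.31, 4.45], [0.11, 2.69], [-2.54, 2.54]. Speed limits (rad/s): [2.39, 2.39, 3.01, 3.14, 3.14, 3.14].

### API

Orientations are given as a rotation vector (axis times angle).
In Python, from workcell import ctrl gives the robot as it stands.
- The arm moves only by the tool move_arm, never from a script. Its argument "increments" is one flat list of numbers, 5 for each row, row after row: the closure in counts, from 0 (fully open) to 255 (shut), then the shift along the tool's x, y, z in mm, then the turn about the tool's z in degrees. In form: [grip, dx, dy, dz, yaw, grip, dx, dy, dz, yaw, ...]. A call has 1 to 12 rows; each row is the pose to reach, as a shift and turn from the pose measured when the call began, along the tool's axes at that moment; what a row does not reach only later rows make up. A row lasts 1/8 s, in which the tool goes at most 62.5 mm and 10.7 degrees, less where a joint would pass 70% of its speed; a pose out of reach is approached as far as the arm can. A call with a gripper value outside its range is refused whole. The fingers move at their own pace and stop on an object; the grip force is fixed at half the most. Time passes only in rows, so rows that repeat a pose let the fingers close. It gives the time, the measured TCP pose, the force and the opening at its end, in the units of the state.
- ctrl.get_obs(): the state, without advancing time (a new reading comes with each control period).
- ctrl.get_image(name): name is "scene" or "top"; returns a dict with "frame" (400x640x3 uint8, red, green, blue), "vertical_fov" (degrees; the focal length in pixels is half the picture's height over the tangent of half this angle, whatever the lens; pixels are square), "cx", "cy" (the principal point, pixels), "distortion" ([k1, k2, p1, p2, k3] as OpenCV has them; the pictures are not rectified), "pose" (4x4, takes a point from camera to world coordinates). Camera axes: x right, y down, z forward; pixel columns grow to the right and rows downward; lengths in mm; the calibration is good to about 2 mm. A picture is of the moment at which its call begins. There is no depth.
- ctrl.close_job(): hands the job in, once; it reports no verdict.
The state is a dict: "t": time; "qpos": joint angles; "qvel": joint speeds; "joint_torque": joint torques, N m; "ee_pos": TCP position; "orientation": TCP orientation; "ft_force": force on the tool from outside, world axes, zero at the start; "moment": the same for the moment, N m; "width": finger opening in mm.
Only numpy, scipy, OpenCV 4.12 (cv2) and the standard library are available. Lean on these libraries where they do the work, as an engineer would, in place of code of your own. Each camera call takes 0.05 s, during which the arm holds its last target.

### The job

Put the wooden mould box away: with the fingertips gently push its sliding lid fully shut, then push the red turn-button round as far as it goes, so that it lies across behind the end of the lid. Only push, never grip or lift anything, and leave the two plaster moulds in the box and the stamp, the jar and the cup beside it where they are.

Things in the scene. Friction and masses are not known exactly. Their poses are not given: they have to be found in the camera images.
- sprig_box: Light wooden box, open on top, fixed to the table; 120 mm across (its x), 170 mm long (its y), walls 8 mm thick and 56 mm high; two grooved runners on the long sides (top 72 mm above the table) carry the lid. Origin under the centre of the box, on the table; z up. The lid slides along the box's y: it opens toward -y (past the -y end of the box) and shuts toward +y. A wooden block (28 x 26 mm, top at 56 mm) on the -x, -y corner carries the turn-button.
- box_lid (a joint): How far the sliding lid is open, in m: 0 is fully shut against its stop, it starts 0.05 to 0.11 open, at most 0.12. About 2 N of friction; it stays where it is left. The lid is a brown board 102 mm wide, 157 mm long, 8 mm thick (58 to 66 mm above the table); along its trailing -y end runs a dark batten 86 mm long, 12 mm wide, 14 mm high (top 80 mm above the table), flush with the end.
- lid_end (a point): Middle of the lid's upright -y end face (board and batten together, 58 to 80 mm above the table), 69 mm above the table; moves with the lid. Its axes are the box's. When the lid is shut it lies at x = 0, y = -80 mm in the box's frame.
- turn_button (a joint): Angle of the red turn-button in rad, counter-clockwise from above: at 0 it points straight out along the box's -y, below 0 it leans away from the lid (toward the box's -x); at 1.6, its stop, it lies along the box's +x, across behind the shut lid's end, with about 5 mm between them. Range -0.8 to 1.6; starts between -0.6 and 0. Needs about 1 N at the tip; it stays where it is left.
- button_pivot (a point): Screw on which the turn-button turns (axis upright), at x = -66, y = -93 mm in the box's frame, 65 mm above the table, which is the middle of the button's height.
- button_tip (a point): Outermost point of the turn-button's round free end, 56 mm from the pivot, 65 mm above the table. The button is a red wooden bar 16 mm wide and 16 mm thick (57 to 73 mm above the table); its long axis runs from the pivot to this point.
- sprig_mould_0: White plaster sprig mould 62 x 51 x 24 mm lying in the box (top 32 mm above the table); origin under its centre.
- sprig_mould_1: A second such mould in the box, nearer the box's -y end; origin under its centre.
- stamp: Turned wooden stamp 26 x 26 x 67 mm standing upright on the robot's side of the open lid; origin under its centre.
- underglaze: Small jar with blue body and white screw cap, 47 mm across, 60 mm high, standing past the +y end of the box; origin under its centre.
- oct_cup: Pale clay octagonal cup with handle, 87 x 124 x 86 mm, standing to the robot's left of the box; origin under its centre.
Mind the look-alikes: they are no part of the job. Of the things that look like the stamp, take the one that is nearest to the robot's base at the start.

How it is judged:
By the outcome, as a careful person would: the job done as asked, in the order asked, and still so for the second after the job is handed in, with the robot touching nothing.
It also fails if it takes over 48 s, if anything falls off the work surface, if the arm or the gripper's body presses on something with over 40 N, if the wrist force passes 120 N, or if a joint passes its speed limit or range.

## Working session

There is one attempt and no reset: what is moved stays moved. The work goes in short steps, Python scripts to look and compute and a tool call to move; the robot and the scene stay as the last step left them, time stands still between calls to the robot, and variables do not carry over. Pictures are saved under pics/ and viewed, and the job is handed in when it is done.

Besides the shell and the picture viewer there is one more tool, called after ">>>" as name(argument=value, ...) on one line, values as JSON. move_arm: Moves the arm, as the interface text tells. Its arguments: {"type":"object","properties":{"increments":{"type":"array","items":{"type":"number"}}},"required":["increments"]}

```bash
mkdir -p pics; cat > h.py <<'E'
import numpy as np,cv2,json
from workcell import ctrl
def K(d):
    f=d["frame"].shape[0]/2/np.tan(np.radians(d["vertical_fov"])/2)
    return np.array([[f,0,d["cx"]],[0,f,d["cy"]],[0,0,1.]])
def grab(n,name):
    d=ctrl.get_image(n); cv2.imwrite(f"pics/{name}.png",d["frame"][:,:,::-1]); 
    np.savez(f"pics/{name}.npz",K=K(d),D=np.array(d["distortion"],float),P=np.array(d["pose"]),f=d["frame"])
def ray(name,uv,z):
    c=np.load(f"pics/{name}.npz");u=cv2.undistortPoints(np.array(uv,float).reshape(-1,1,2),c["K"],c["D"]).reshape(-1,2)
    r=np.c_[u,np.ones(len(u))]@c["P"][:3,:3].T;o=c["P"][:3,3]
    return o+r*((np.broadcast_to(z,len(u))-o[2])/r[:,2])[:,None]
def proj(name,X):
    c=np.load(f"pics/{name}.npz");R=c["P"][:3,:3].T;t=-R@c["P"][:3,3]
    return cv2.projectPoints(np.array(X,float).reshape(-1,1,3),cv2.Rodrigues(R)[0],t,c["K"],c["D"])[0].reshape(-1,2)
def crop(name,x0,y0,x1,y1,s,out):
    f=np.load(f"pics/{name}.npz")["f"][y0:y1,x0:x1,::-1]
    cv2.imwrite(f"pics/{out}.png",cv2.resize(f,None,fx=s,fy=s,interpolation=cv2.INTER_CUBIC))
E
python3 - <<'E'
from h import *
grab("scene","s0");grab("top","t0");o=ctrl.get_obs();print(o)
for n in("s0","t0"):
    c=np.load(f"pics/{n}.npz");print(c["P"].round(2),c["K"][0,0],c["D"])
E
```

```text
{'t': 0.1, 'qpos': array([-1.16003479e+00,  4.23795502e-01,  1.63061110e+00,  2.85172744e-05,
        1.08857625e+00, -1.89929478e-02]), 'qvel': array([-0.00041749, -0.00141184, -0.00256986, -0.00170539, -0.00137297,
        0.00037687]), 'joint_torque': array([ 2.41743190e-03, -5.45614207e+01, -2.74322605e+01,  6.47066371e-02,
        1.87516812e-02, -2.66565974e-05]), 'ee_pos': array([ 260.22128538, -567.64909068,  187.86102081]), 'orientation': array([-3.06801147e+00, -6.69561803e-01,  3.85944032e-04]), 'ft_force': array([0.11196554, 0.24350479, 0.75822652]), 'moment': array([ 0.04091317,  0.017459  , -0.01357928]), 'width': 87.72868048529158}
[[ 6.4000e-01 -3.0000e-01  7.1000e-01 -4.7756e+02]
 [-7.7000e-01 -2.5000e-01  5.9000e-01 -9.2622e+02]
 [-0.0000e+00 -9.2000e-01 -4.0000e-01  6.0313e+02]
 [ 0.0000e+00  0.0000e+00  0.0000e+00  1.0000e+00]] 431.75842419812057 [-0.06608799  0.          0.          0.          0.        ]
[[-2.00000e-02 -1.00000e+00  9.00000e-02  3.19300e+02]
 [-1.00000e+00  2.00000e-02  0.00000e+00 -1.65380e+02]
 [-1.00000e-02 -9.00000e-02 -1.00000e+00  1.69387e+03]
 [ 0.00000e+00  0.00000e+00  0.00000e+00  1.00000e+00]] 434.1887952879912 [0.01442091 0.         0.         0.         0.        ]
```

View pics/s0.png

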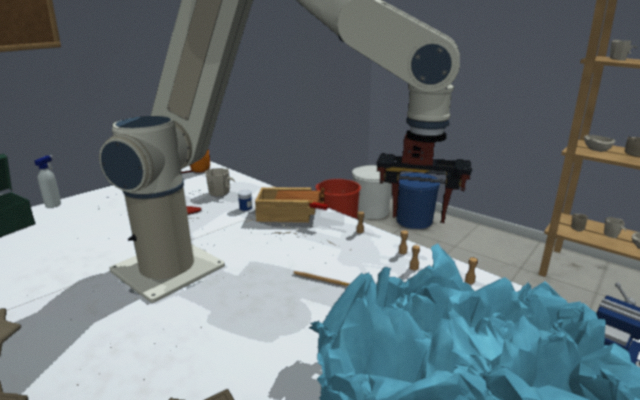

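View pics/t0.png

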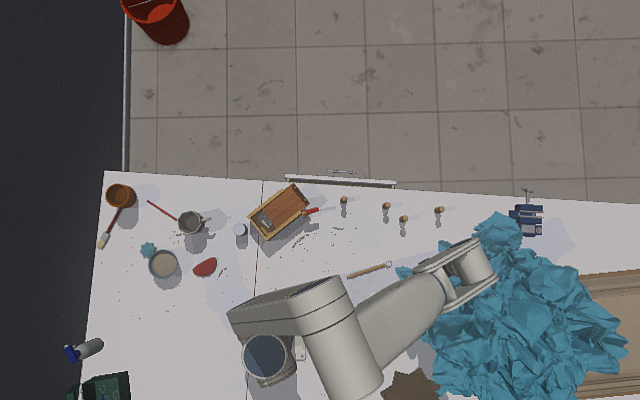

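```bash
python3 -c "
from h import *
crop('t0',225,165,365,265,5.7,'t0c');crop('s0',230,170,380,250,5.3,'s0c')"
```

```text
(no output)
```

View pics/t0c.png

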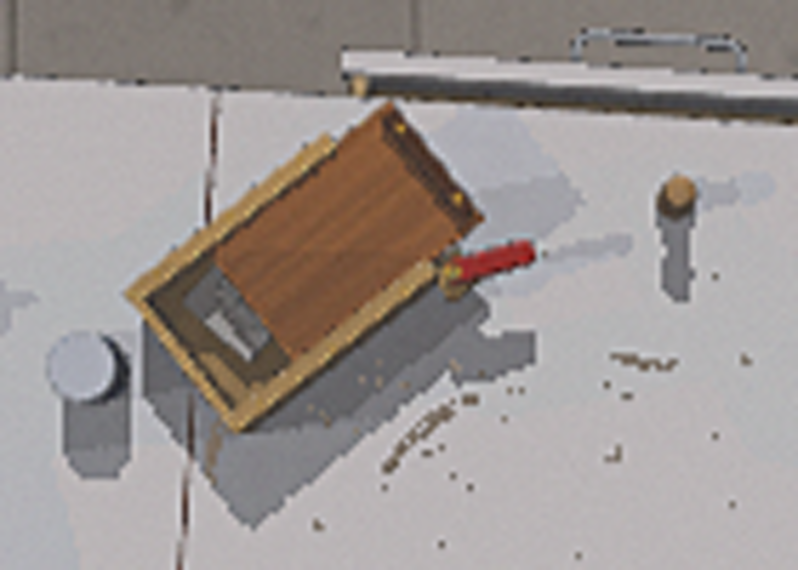

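View pics/s0c.png

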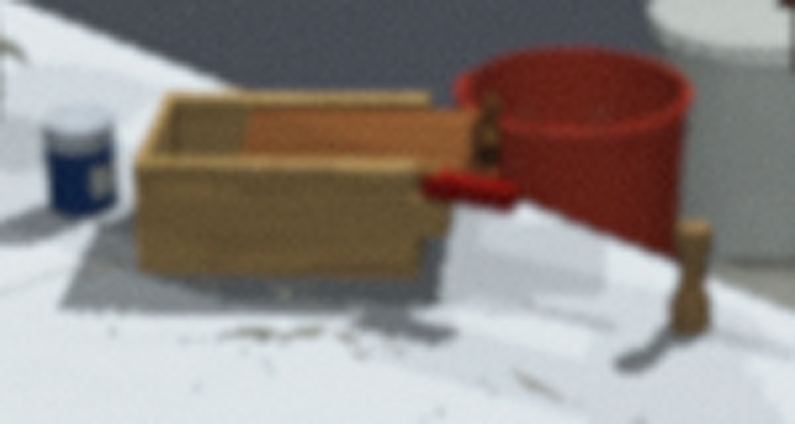

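```bash
python3 - <<'E'
from h import *
P=lambda l:[(225+a/5.7-0.4,165+b/5.7-0.4) for a,b in l]
pts=P([(127,294),(238,432),(437,264),(332,137)])
X=ray('t0',pts,72);print('corners',X.round(1))
n=P([(452,277),(530,251)]);print('piv,tip',ray('t0',n,73).round(1))
l=P([(390,102),(484,216)]);print('lid end bottom?',ray('t0',l,[80,80]).round(1), ray('t0',l,66).round(1))
print('stamp',ray('t0',P([(679,188)]),67))
print('edge',ray('t0',P([(345,90),(210,85),(700,118),(345,55)]),0))
a=X[3]-X[0];b=X[2]-X[1];print(np.degrees(np.arctan2(-a[1],-a[0])),np.degrees(np.arctan2(-b[1],-b[0])),np.linalg.norm(a),np.linalg.norm(b),np.linalg.norm(X[1]-X[0]))
E
```

```text
corners [[ 429.9   97.8   72. ]
 [ 338.1   25.7   72. ]
 [ 445.6 -106.1   72. ]
 [ 531.1  -38.2   72. ]]
piv,tip [[ 436.7 -115.9   73. ]
 [ 452.8 -167.4   73. ]]
lid end bottom? [[ 552.5  -77.3   80. ]
 [ 475.8 -137.8   80. ]] [[ 554.5  -76.5   66. ]
 [ 477.2 -137.5   66. ]]
stamp [[ 493.08020013 -266.7289458    67.        ]]
edge [[ 573.00716098  -41.97309467    0.        ]
 [ 578.39625377   51.2908953     0.        ]
 [ 548.48581637 -286.62368069    0.        ]
 [ 597.44551154  -42.30340812    0.        ]]
126.64702773380738 129.17450579237544 169.47327992940248 170.07627958448305 116.69877725204819
```

```bash
python3 - <<'E'
from h import *
from scipy.optimize import least_squares
T=lambda a,b:(225+a/5.7-0.4,165+b/5.7-0.4)
S=lambda a,b:(230+a/5.3-0.4,170+b/5.3-0.4)
def model(p):
    x,y,th,d,ph=p
    u=(np.sin(ph),-np.cos(ph)); tip=(-66+56*u[0],-93+56*u[1])
    t=[(60,85,72),(-60,85,72),(-60,-85,72),(60,-85,72),(-66,-93,73),(*tip,73),(43,-80-d,80),(-43,-80-d,80)]
    s=[(-60,85,72),(60,85,72),(60,-85,72),(-60,85,0),(*tip,65)]
    return t,s
def W(p,l):
    c,s=np.cos(p[2]),np.sin(p[2]);l=np.array(l);return np.c_[p[0]+c*l[:,0]-s*l[:,1],p[1]+s*l[:,0]+c*l[:,1],l[:,2]]
mt=np.array([T(127,294),T(238,432),T(437,264),T(332,137),T(452,274),T(535,251),T(397,110),T(479,210)])
ms=np.array([S(138,163),S(168,93),S(430,95),S(140,275),S(517,192)])
f=lambda p:np.r_[(proj('t0',W(p,model(p)[0]))-mt).ravel(),(proj('s0',W(p,model(p)[1]))-ms).ravel()*.7]
r=least_squares(f,[436,-5,np.radians(38),.08*1000,-.4],x_scale=[10,10,.1,10,.1],loss='soft_l1')
print(r.x,np.degrees(r.x[2]));print(f(r.x).reshape(-1,2).round(2))
np.save('p.npy',r.x)
print(W(r.x,[(0,-80-r.x[3],69),(0,-80,69),(-66,-93,65),model(r.x)[0][5]]).round(1))
E
```

```text
[ 4.35106813e+02 -4.67644085e+00  6.54165195e-01  4.98393418e+01
 -3.97095311e-01] 37.480904801759635
[[-0.41 -0.28]
 [-0.15  0.64]
 [ 0.69  1.67]
 [-0.7  -0.88]
 [ 0.72 -0.18]
 [ 0.55 -0.23]
 [-0.08 -0.31]
 [-0.18 -0.03]
 [-0.91 -0.02]
 [-0.3  -0.62]
 [ 0.31 -0.44]
 [-0.16 -0.28]
 [ 0.4   0.89]]
[[ 514.1 -107.7   69. ]
 [ 483.8  -68.2   69. ]
 [ 439.3 -118.6   65. ]
 [ 453.6 -172.8   73. ]]
```

```bash
cat >> h.py <<'E'
from scipy.spatial.transform import Rotation as Ro
p=np.load('p.npy')
def b2w(b):
    c,s=np.cos(p[2]),np.sin(p[2]);return np.array([p[0]+c*b[0]-s*b[1],p[1]+s*b[0]+c*b[1],b[2]])
def st():
    o=ctrl.get_obs();R=Ro.from_rotvec(o["orientation"]).as_matrix();c,s=np.cos(p[2]),np.sin(p[2])
    d=o["ee_pos"]-[p[0],p[1],0];print("t",o["t"],"box",(c*d[0]+s*d[1]).round(1),(-s*d[0]+c*d[1]).round(1),d[2].round(1),"yawx-box",round(np.degrees(np.arctan2(R[1,0],R[0,0])-p[2]),2),"w",o["width"])
    f=o["ft_force"];print("Fbox",(c*f[0]+s*f[1]).round(2),(-s*f[0]+c*f[1]).round(2),f[2].round(2))
    return o,R
def inc(*bs):
    o,R=st()
    for b in bs: print(b,"->",(R.T@(b2w(b)-o["ee_pos"])).round(1))
E
python3 -c "
from h import *
inc((10,-175,150),(10,-175,90))
st()[1]
for ph in(-.4,):pass"
```

```text
t 0.1 box -481.3 -340.3 187.9 yawx-box -12.86 w 87.72868048529158
Fbox 0.24 0.13 0.76
(10, -175, 150) -> [ 442.2 -270.5   38.3]
(10, -175, 90) -> [ 442.2 -270.4   98.3]
t 0.1 box -481.3 -340.3 187.9 yawx-box -12.86 w 87.72868048529158
Fbox 0.24 0.13 0.76
```

>>> move_arm(increments=[255, 37, -22, 0, -2, 255, 74, -45, 0, -4, 255, 111, -68, 0, -6, 255, 148, -90, 0, -8, 255, 185, -113, 0, -10, 255, 222, -136, 0, -12, 255, 259, -158, 0, -13, 255, 296, -181, 0, -13, 255, 333, -204, 0, -13, 255, 370, -226, 0, -13, 255, 407, -249, 10, -13, 255, 442, -270, 20, -13])

```text
t: 1.6
ee_pos: [550.1, -136.6, 167.9]
orientation: [-2.972, -1.013, 0.0]
ft_force: [0.1, 0.8, 0.1]
width: 0.3
```

```bash
python3 -c "
from h import *
inc((10,-175,150),(10,-165,63));grab('top','t1');grab('scene','s1');crop('t1',225,165,365,265,5.7,'t1c');crop('s1',230,130,380,250,5,'s1c')"
```

```text
t 1.6 box 10.9 -174.6 167.9 yawx-box 0.16 w 0.2892023508487855
Fbox 0.57 0.56 0.14
(10, -175, 150) -> [-1.   0.4 17.9]
(10, -165, 63) -> [ -0.9  -9.5 104.9]
```

View pics/t1c.png

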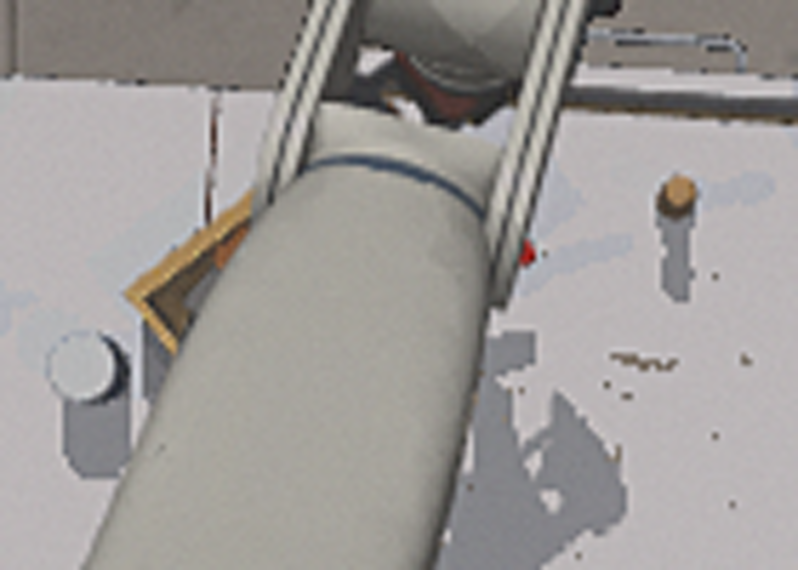

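View pics/s1c.png

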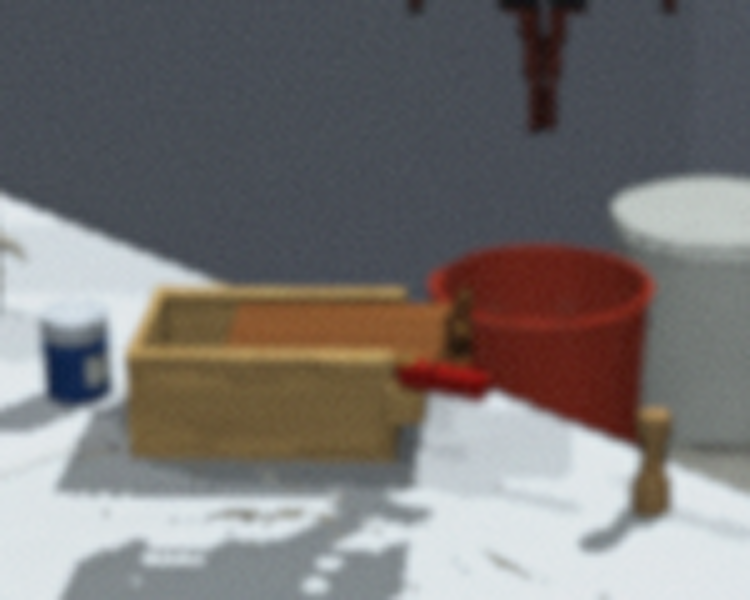

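Neither view shows anything disturbed. The shut fingers hang clear beyond the lid end. The scene crop shows the fingertip at about (540,128), with the lid end at about (460,330). I'll lower first.

>>> move_arm(increments=[255, -1, 0, 30, 0, 255, -1, 0, 60, 0, 255, -1, 0, 85, 0, 255, -1, 0, 104, 0, 255, -1, 0, 104, 0, 255, -1, -10, 104, 0, 255, -1, -15, 104, 0, 255, -1, -20, 104, 0, 255, -1, -25, 104, 0, 255, -1, -29, 104, 0, 255, -1, -33, 104, 0, 255, -1, -37, 104, 0])

```text
t: 3.2
ee_pos: [526.5, -106.0, 63.1]
orientation: [-2.969, -1.017, 0.002]
ft_force: [0.2, -1.3, 0.4]
width: 0.6
```

```bash
python3 -c "
from h import *
st()"
```

```text
t 3.2 box 10.9 -136.1 63.1 yawx-box 0.34 w 0.6315304171550298
Fbox -0.63 -1.11 0.4
```

>>> move_arm(increments=[255, -1, -4, 0, 0, 255, -1, -8, 0, 0, 255, -1, -12, 0, 0, 255, -1, -16, 0, 0, 255, -1, -20, 0, 0, 255, -1, -24, 0, 0, 255, -1, -28, 0, 0, 255, -1, -31, 0, 0, 255, -1, -33, 0, 0])

```text
t: 4.32
ee_pos: [505.4, -80.4, 63.2]
orientation: [-2.969, -1.017, 0.002]
ft_force: [0.4, 0.1, -0.3]
width: 0.4
```

```bash
python3 -c "
from h import *
st()"
```

```text
t 4.325 box 9.7 -102.9 63.2 yawx-box 0.34 w 0.37335345591112623
Fbox 0.37 -0.2 -0.33
```

```bash
python3 -c "
from h import *
grab('scene','s2');crop('s2',230,130,380,250,5,'s2c')"
```

```text
(no output)
```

View pics/s2c.png

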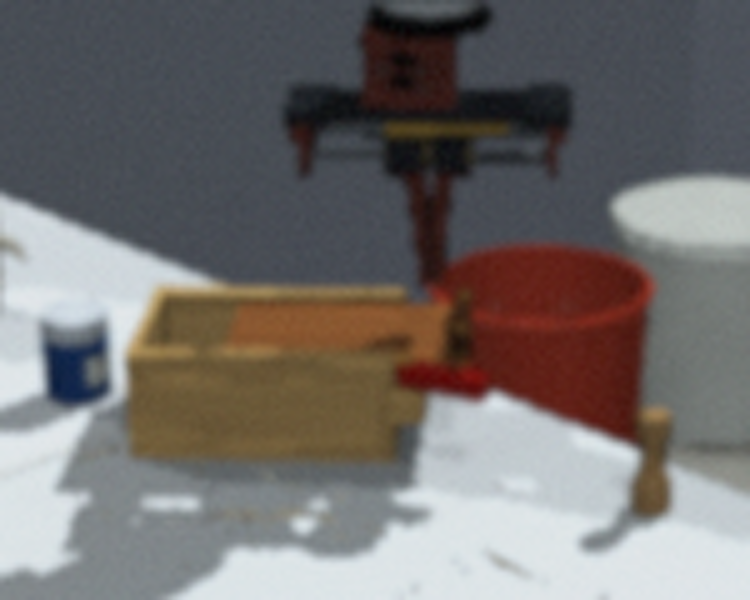

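```bash
python3 -c "
from h import *
o,R=st()
for n,off in(('s2',(230,130)),):
  for X in (o['ee_pos'],b2w((0,-130,69)),b2w((0,-80,69)),b2w((0,-130,80)),b2w((0,-150,80))): print(((proj(n,[X])-off+.4)*5).round(0))
  print(proj('s2',[o['ee_pos']]))
# s1 check: tcp at s1
print((proj('s1',[[550.1,-136.6,167.9]])-[230,130]+.4)*5)
crop('s2',290,165,340,215,12,'s2d')
"
```

```text
t 4.375 box 9.6 -102.7 63.1 yawx-box 0.34 w 0.2157023973207981
Fbox 0.07 0.1 -0.26
[[430. 328.]]
[[472. 326.]]
[[394. 325.]]
[[472. 310.]]
[[503. 310.]]
[[315.65532359 195.18031676]]
[[543.04942696 175.41123007]]
```

View pics/s2d.png

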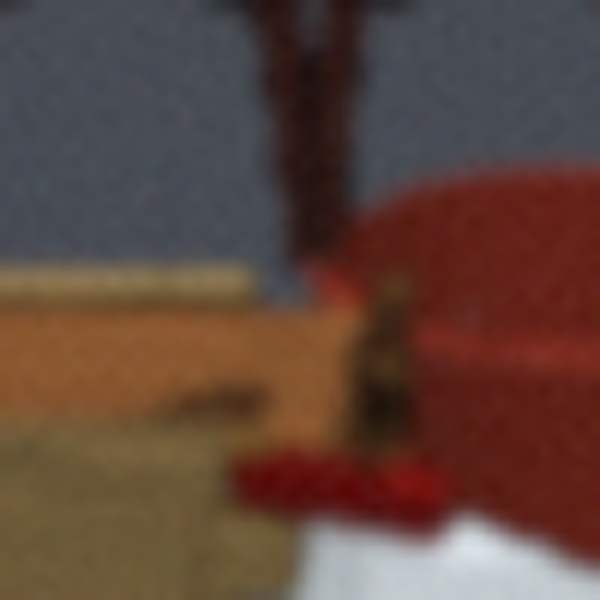

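```bash
python3 -c "
from h import *
R=Ro.from_rotvec([-3.068,-.6696,0]).as_matrix();e=np.array([260.2,-567.6,187.9])
for s in(-50,50): print(proj('s0',[e+R[:,1]*s]))
crop('s0',370,120,480,230,6,'s0d')
for z in(63,80,90,100): print(z,(proj('s2',[[505.4,-80.4,z]])-[290,165]+.4)*12)
for z in(168,180,195,205): print(z,(proj('s1',[[550.1,-136.6,z]])-[230,130]+.4)*5)
"
```

```text
[[392.59218295 229.25314444]]
[[441.1640289 234.941093 ]]
63 [[313.30752598 367.36710373]]
80 [[312.83819136 309.20079363]]
90 [[312.56061425 274.72596942]]
100 [[312.2819268 240.0577867]]
168 [[543.05144525 175.26063883]]
180 [[543.29408738 157.12860556]]
195 [[543.5986326  134.29243863]]
205 [[543.80242385 118.96207096]]
```

View pics/s0d.png

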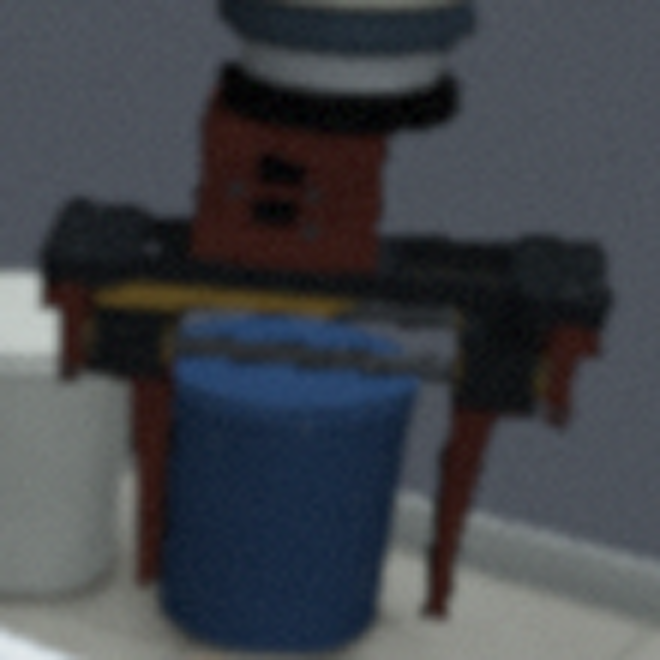

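The fingers passed the lid without touching it, so it hasn't moved. The visible fingertip sits about 9 px higher in the picture than the reported TCP. The tip is either about 28 mm higher than reported or further away, and shadows plus the top view should tell which.

```bash
python3 -c "
from h import *
grab('top','t2');crop('t2',225,165,365,265,5.7,'t2c')
X=ray('s2',[(290+215/12-.4,165+400/12-.4),(290+265/12-.4,165+395/12-.4),(290+165/12-.4,165+410/12-.4)],66);print(X)
T=lambda a,b:(225+a/5.7-0.4,165+b/5.7-0.4)
print('stamp top, shadow end', ray('t0',[T(679,188)],67),ray('t0',[T(677,298)],0))
print('jar',ray('t0',[T(85,365)],60),ray('t0',[T(97,447)],0))
print(st()[0]['ee_pos'])
"
```

```text
[[466.18735057 -79.60296903  66.        ]
 [477.21570839 -87.60991701  66.        ]
 [452.69469595 -73.89551001  66.        ]]
stamp top, shadow end [[ 493.08020013 -266.7289458    67.        ]] [[ 424.48127961 -267.58485338    0.        ]]
jar [[384.35486892 127.66441218  60.        ]] [[330.70050327 130.43543073   0.        ]]
t 4.425 box 9.7 -102.9 63.2 yawx-box 0.34 w 0.13620160595674508
Fbox -0.33 -0.63 0.16
[505.39600499 -80.44847111  63.1637319 ]
```

View pics/t2c.png

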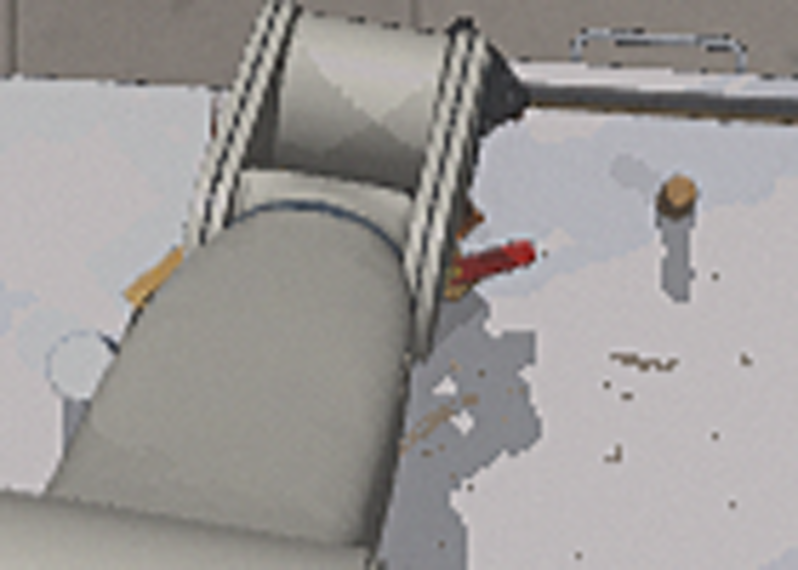

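The shadow on the lid matches a fingertip at the reported x and y but at z≈94. The real tip is therefore about 30 mm above the reported z. I'll back out over the batten, go lower outside, and aim for a true tip height of about 68 (reported 38), which clears the 56 mm wall.

>>> move_arm(increments=[255, 0, 5, -6, 0, 255, 0, 20, -6, 0, 255, 0, 40, -6, 0, 255, 0, 60, -6, 0, 255, 0, 68, -6, 0, 255, 0, 68, -6, 0, 255, 0, 68, 10, 0, 255, 0, 68, 25, 0, 255, 0, 68, 25, 0])

```text
t: 5.55
ee_pos: [545.3, -133.3, 36.0]
orientation: [-2.967, -1.017, 0.007]
ft_force: [0.1, -0.5, 0.6]
width: 0.5
```

```bash
python3 -c "
from h import *
o,_=st()
grab('scene','s3');crop('s3',280,150,350,220,8.5,'s3c')
for z in (38,58,68,78): print(z,(proj('s3',[[*o['ee_pos'][:2],z]])-[280,150]+.4)*8.5)"
```

```text
t 5.55 box 9.2 -169.2 36.0 yawx-box 0.37 w 0.510722556906274
Fbox -0.25 -0.43 0.57
38 [[479.49118536 450.63883276]]
58 [[480.07167019 402.71903318]]
68 [[480.36334847 378.55667142]]
78 [[480.65598033 354.25836714]]
```

View pics/s3c.png

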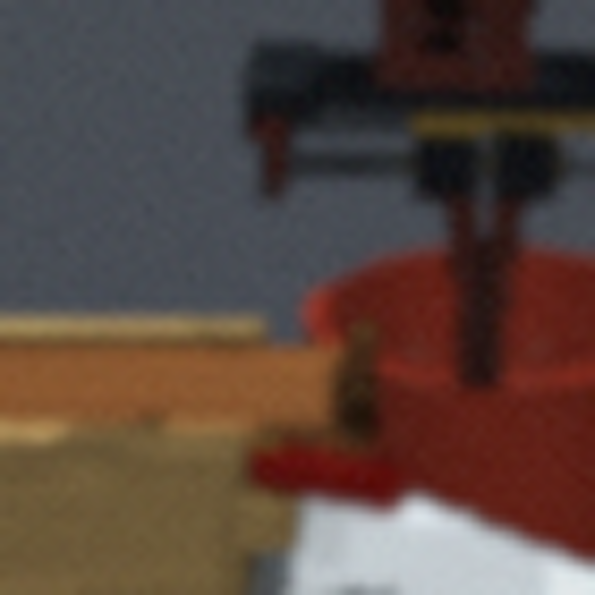

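>>> move_arm(increments=[255, 0, -8, 0, 0, 255, 0, -16, 0, 0, 255, 0, -24, 0, 0, 255, 0, -29, 0, 0, 255, 0, -33, 0, 0, 255, 0, -37, 0, 0, 255, 0, -41, 0, 0, 255, 0, -45, 0, 0, 255, 0, -49, 0, 0, 255, 0, -53, 0, 0])

```text
t: 6.85
ee_pos: [513.7, -91.5, 37.2]
orientation: [-2.968, -1.017, 0.004]
ft_force: [2.8, -0.7, 0.8]
width: 0.2
```

```bash
python3 -c "
from h import *
o,_=st()
grab('scene','s4');crop('s4',280,150,350,220,8.5,'s4c')"
```

```text
t 6.85 box 9.5 -116.7 37.2 yawx-box 0.36 w 0.17333496665082854
Fbox 1.76 -2.25 0.8
```

View pics/s4c.png

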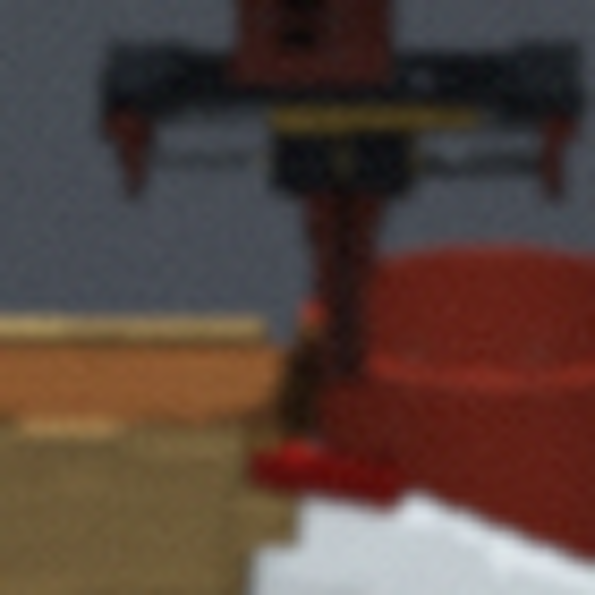

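The lid is moving, with the batten now at about (300,385) against (358,380) before and about 2 N on the fingers. I'll carry on.

>>> move_arm(increments=[255, 0, -4, 0, 0, 255, 0, -8, 0, 0, 255, 0, -12, 0, 0, 255, 0, -15, 0, 0, 255, 0, -18, 0, 0, 255, 0, -20, 0, 0, 255, 0, -22, 0, 0])

```text
t: 7.78
ee_pos: [499.7, -73.7, 37.2]
orientation: [-2.968, -1.018, 0.005]
ft_force: [2.6, -0.9, -0.8]
width: 0.6
```

```bash
python3 -c "
from h import *
o,_=st()"
```

```text
t 7.775 box 9.3 -94.1 37.2 yawx-box 0.37 w 0.5692653774614643
Fbox 1.51 -2.27 -0.76
```

>>> move_arm(increments=[255, 0, -2, 0, 0, 255, 0, -4, 0, 0, 255, 0, -5, 0, 0, 255, 0, -6, 0, 0])

```text
t: 8.28
ee_pos: [496.0, -68.9, 37.3]
orientation: [-2.968, -1.018, 0.005]
ft_force: [1.7, -1.0, -1.2]
width: 0.8
```

```bash
python3 -c "
from h import *
o,_=st()"
```

```text
t 8.275 box 9.3 -88.0 37.3 yawx-box 0.37 w 0.7526227532950668
Fbox 0.72 -1.8 -1.18
```

>>> move_arm(increments=[255, 0, -1, 0, 0, 255, 0, -2, 0, 0, 255, 0, -3, 0, 0, 255, 0, -4, 0, 0])

```text
t: 8.78
ee_pos: [496.0, -68.3, 37.5]
orientation: [2.97, 1.021, 0.0]
ft_force: [7.2, -19.3, -9.7]
width: 0.5
```

```bash
python3 -c "
from h import *
o,_=st()
grab('scene','s5');crop('s5',230,150,350,220,6.5,'s5c')"
```

```text
t 8.775 box 9.6 -87.5 37.5 yawx-box 0.46 w 0.5124642068933221
Fbox -5.99 -19.72 -9.72
```

View pics/s5c.png

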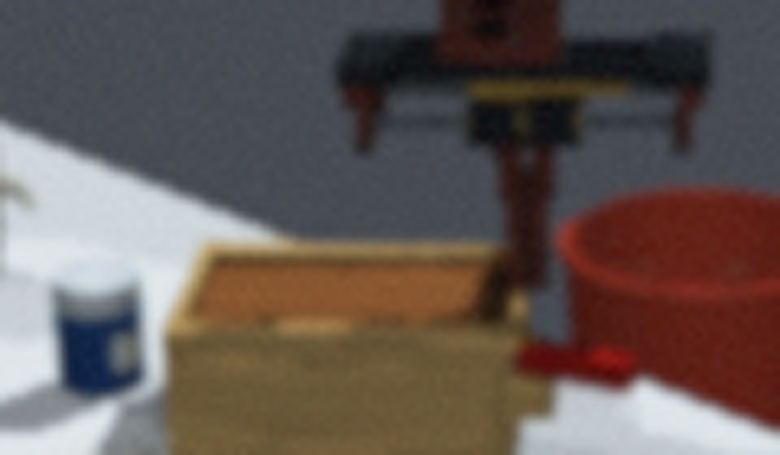

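The lid is against its stop: force rose to about 20 N with the finger face at y≈-80, and the picture shows the board filling the box to the +y wall. I'll back off, rise, and cross to the button's outer side.

>>> move_arm(increments=[255, 0, 4, 0, 0, 255, 0, 15, 0, 0, 255, 0, 35, 0, 0, 255, 0, 50, -10, 0, 255, 0, 60, -45, 0, 255, -30, 60, -45, 0, 255, -70, 55, -45, 0, 255, -105, 48, -45, 0, 255, -135, 40, -45, 0, 255, -140, 40, -45, 0, 255, -140, 40, -45, 0])

```text
t: 10.2
ee_pos: [411.2, -186.7, 83.1]
orientation: [2.97, 1.019, 0.002]
ft_force: [-0.6, -0.2, -0.6]
width: 0.4
```

```bash
python3 -c "
from h import *
o,_=st()
grab('scene','s6');crop('s6',230,130,350,220,6.5,'s6c');grab('top','t6');crop('t6',225,165,365,265,5.7,'t6c')"
```

```text
t 10.2 box -129.7 -129.9 83.1 yawx-box 0.4 w 0.44535261860370634
Fbox -0.57 0.22 -0.62
```

View pics/s6c.png

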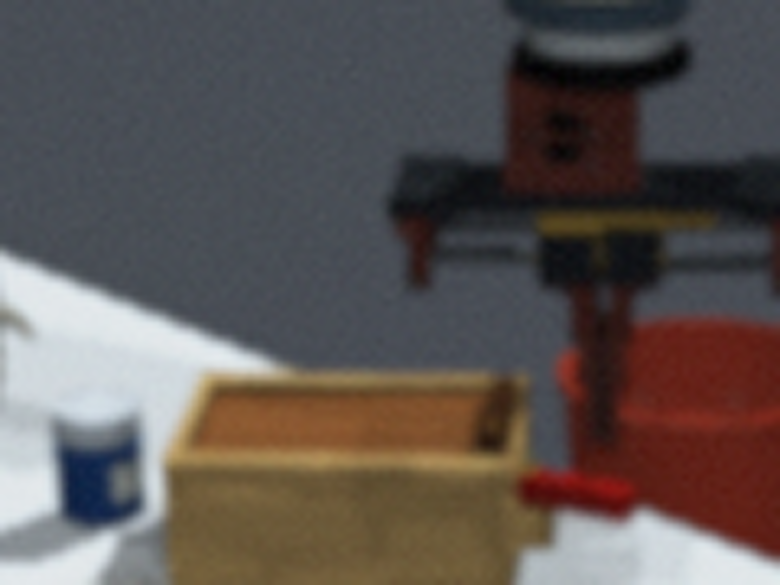

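View pics/t6c.png

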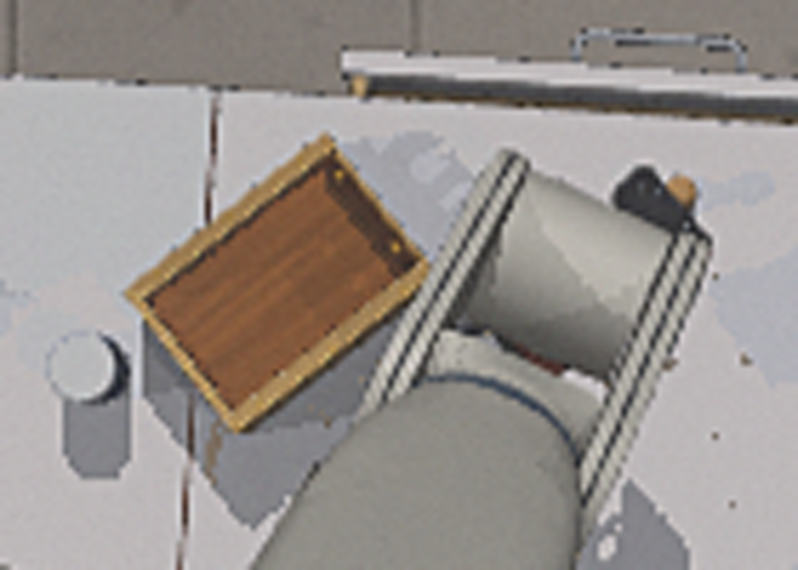

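The top view shows the lid fully shut inside the frame. Next I'll work out the button push path.

```bash
python3 -c "
from h import *
o,R=st()
for ph in(-.6,-.4,-.1,.2,.5,.8,1.1,1.3,1.45,1.6,1.7):
    u=np.array([np.sin(ph),-np.cos(ph)]);v=np.array([np.cos(ph),np.sin(ph)])
    c=np.array([-66,-93])+38*u-(8+10*abs(v[0])+7*abs(v[1]))*v
    print(ph,c.round(1),(R.T@(b2w((*c,36))-o['ee_pos'])).round(1))
"
```

```text
t 10.3 box -129.2 -129.7 82.9 yawx-box 0.47 w 0.6435789336244052
Fbox 0.17 -0.44 0.54
-0.6 [-104.1 -113. ] [ 25.2 -16.6  46.9]
-0.4 [ -99.2 -120.2] [30.1 -9.3 46.9]
-0.1 [ -88.3 -128.9] [40.8 -0.5 46.9]
0.2 [ -77.3 -134.1] [51.9  4.7 46.9]
0.5 [ -65.4 -136. ] [63.7  6.7 46.9]
0.8 [ -52.7 -133.8] [76.5  4.6 46.9]
1.1 [ -40.7 -127. ] [88.6 -2.1 46.9]
1.3 [ -34. -120.] [95.2 -9.1 46.9]
1.45 [ -30.2 -113.6] [ 99.1 -15.4  46.9]
1.6 [ -27.6 -107.2] [101.8 -21.8  46.9]
1.7 [ -26.2 -104.2] [103.2 -24.8  46.9]
```

>>> move_arm(increments=[255, 0, 0, 20, 0, 255, 0, 0, 40, 0, 255, 0, 0, 47, 0, 255, 0, 0, 47, 0, 255, 10, -3, 47, 0, 255, 20, -6, 47, 0, 255, 30, -9, 47, 0, 255, 34, -6, 47, 0, 255, 38, -3, 47, 0, 255, 42, 0, 47, 0, 255, 46, 2, 47, 0, 255, 51, 4, 47, 0])

```text
t: 11.8
ee_pos: [454.2, -158.1, 35.8]
orientation: [2.97, 1.021, 0.001]
ft_force: [-2.8, 0.2, -0.7]
width: 0.5
```

```bash
python3 -c "
from h import *
o,_=st()
grab('scene','s7');crop('s7',230,130,350,220,6.5,'s7c')"
```

```text
t 11.8 box -78.2 -133.3 35.8 yawx-box 0.45 w 0.5422684344099323
Fbox -2.13 1.86 -0.74
```

View pics/s7c.png

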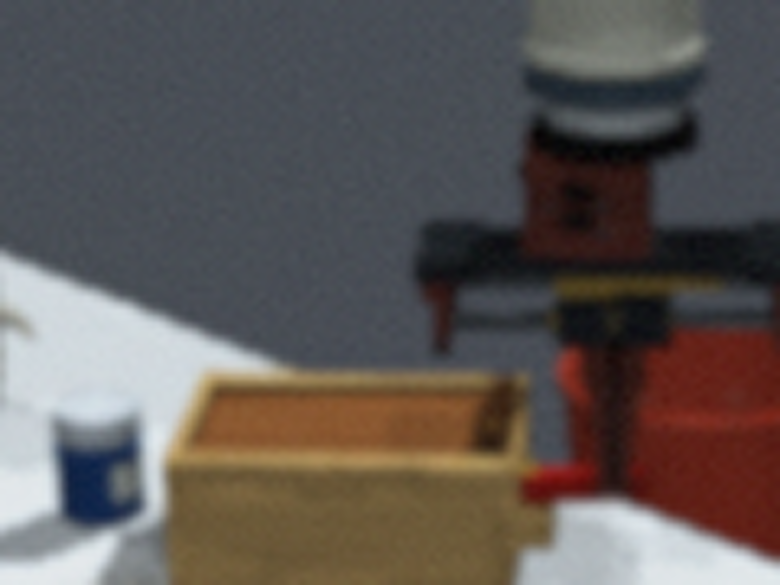

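The finger at about (615,485) stands in front of the red bar and presses it with about 2 N, so it's turning. I'll continue the arc.

>>> move_arm(increments=[255, 4, 1, 0, 0, 255, 8, 2, 0, 0, 255, 13, 2, 0, 0, 255, 17, 2, 0, 0, 255, 21, 1, 0, 0, 255, 25, 0, 0, 0, 255, 29, -2, 0, 0, 255, 33, -4, 0, 0, 255, 37, -7, 0, 0, 255, 40, -10, 0, 0, 255, 44, -14, 0, 0, 255, 46, -17, 0, 0])

```text
t: 13.35
ee_pos: [481.0, -116.0, 36.0]
orientation: [2.969, 1.021, 0.003]
ft_force: [0.5, -1.1, 0.3]
width: 0.4
```

```bash
python3 -c "
from h import *
o,_=st()
grab('scene','s8');crop('s8',230,130,350,220,6.5,'s8c')"
```

```text
t 13.35 box -31.3 -116.3 36.0 yawx-box 0.47 w 0.3541881320231973
Fbox -0.27 -1.13 0.29
```

View pics/s8c.png

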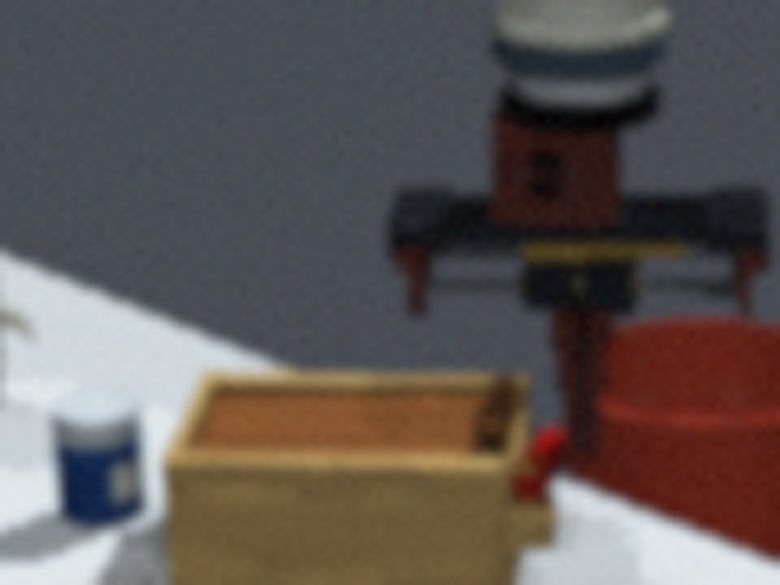

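The bar now points across, with its end at about (548,440). I'll push +y gently until it meets the stop.

>>> move_arm(increments=[255, 1, -2, 0, 0, 255, 2, -4, 0, 0, 255, 3, -6, 0, 0, 255, 4, -7, 0, 0, 255, 4, -8, 0, 0, 255, 4, -9, 0, 0])

```text
t: 14.15
ee_pos: [479.1, -106.3, 36.0]
orientation: [2.968, 1.021, 0.004]
ft_force: [3.2, -2.0, -0.0]
width: 0.1
```

```bash
python3 -c "
from h import *
o,_=st()"
```

```text
t 14.15 box -27.0 -107.4 36.0 yawx-box 0.48 w 0.14615573044610397
Fbox 1.33 -3.49 -0.02
```

>>> move_arm(increments=[255, 0, -1, 0, 0, 255, 0, -2, 0, 0, 255, 0, -2, 0, 0])

```text
t: 14.52
ee_pos: [479.2, -105.8, 36.3]
orientation: [2.966, 1.021, 0.007]
ft_force: [2.0, -7.9, -1.3]
width: 0.4
```

```bash
python3 -c "
from h import *
o,_=st()"
```

```text
t 14.525 box -26.6 -107.1 36.3 yawx-box 0.51 w 0.41542996910574975
Fbox -3.21 -7.51 -1.25
```

>>> move_arm(increments=[255, 0, -1, 0, 0, 255, 0, -2, 0, 0, 255, 0, -2, 0, 0])

```text
t: 14.9
ee_pos: [479.4, -105.5, 36.7]
orientation: [2.963, 1.021, 0.011]
ft_force: [3.2, -8.6, -2.6]
width: 0.2
```

```bash
python3 -c "
from h import *
o,_=st()"
```

```text
t 14.9 box -26.2 -106.9 36.7 yawx-box 0.55 w 0.20476828739289146
Fbox -2.73 -8.75 -2.59
```

The button is at its stop: the finger barely advances while the force rises. I'll back off, rise and move clear.

>>> move_arm(increments=[255, 0, 4, 0, 0, 255, 0, 15, 0, 0, 255, 0, 30, 0, 0, 255, 0, 40, -20, 0, 255, 0, 45, -60, 0, 255, 0, 50, -100, 0, 255, -40, 75, -110, 0, 255, -90, 100, -110, 0, 255, -140, 125, -110, 0, 255, -190, 150, -110, 0, 255, -240, 175, -110, 0, 255, -240, 175, -110, 0])

```text
t: 16.4
ee_pos: [395.8, -394.3, 147.5]
orientation: [2.965, 1.013, 0.011]
ft_force: [-0.6, 0.1, -0.1]
width: 0.3
```

```bash
python3 -c "
from h import *
o,_=st()
grab('scene','s9');crop('s9',230,150,380,250,5.3,'s9c');grab('top','t9');crop('t9',225,165,365,265,5.7,'t9c')"
```

```text
t 16.4 box -268.3 -285.3 147.5 yawx-box 0.26 w 0.27803105709207343
Fbox -0.36 0.45 -0.13
```

View pics/s9c.png

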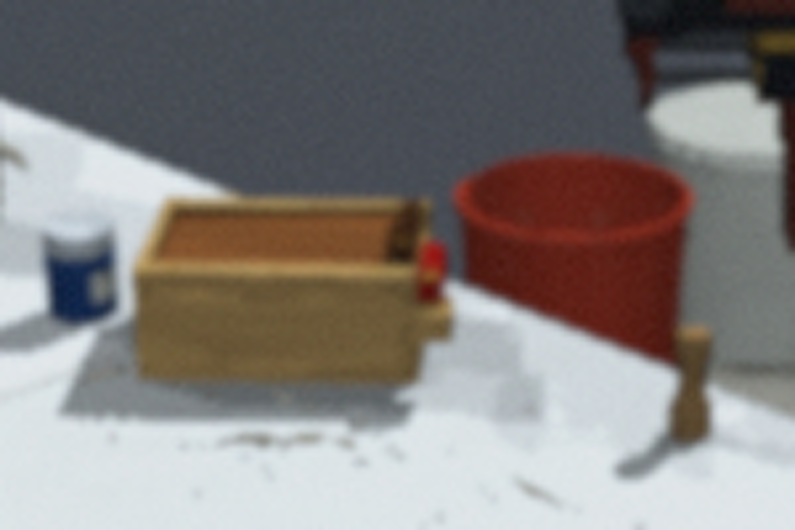

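View pics/t9c.png

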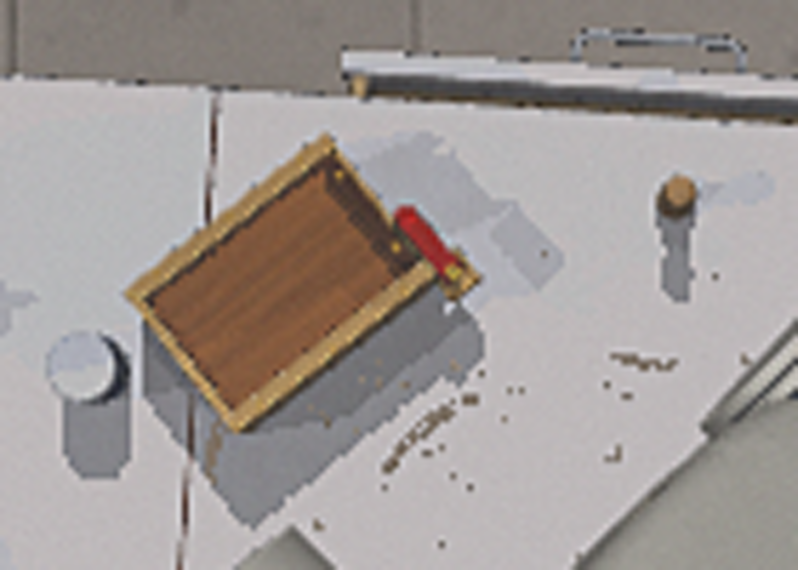

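The top view shows the lid filling the frame and the red bar running from about (455,272) to (400,212), along the lid's end and leaning very slightly toward it. The stamp at (679,188) and the jar at (85,365) haven't moved.

```bash
python3 -c "
from h import *
ctrl.close_job()"
```

```text
the job is handed in; nothing more can be done
```

The lid is fully shut and the red turn-button lies across behind its end. I only pushed, with closed fingertips, and handed the job in at about 16.5 s of the 48 s allowed.

- **Lid:** it slid with about 2 N, then stopped with the finger face at about y = -80 mm, where the shut lid's end should be. I pushed to about 20 N against the stop. The last top view shows the board filling the frame.
- **Turn-button:** I pushed it round the outside with 1–3 N until it would go no further, at about 9 N. The last view shows it lying along the lid's end, leaning very slightly toward it, as it should at its stop.
- **Stamp and jar:** both are at the same pixels as at the start.
- **Cup and moulds:** nothing went near the cup, and I did not check it in a close-up at the end. The moulds are now hidden under the lid and were never touched.

**Disagreement:** the fingertips are really about 29 mm higher than the reported TCP height. Because of this, my first pass went over the lid without touching it. The pictures and the shadow on the lid showed the offset, and I worked lower from then on.

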